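# Set the heater module on the two-bar test stand

## Robot

A 6-joint arm with a two-finger parallel gripper is mounted at the origin on the work surface. World frame = base frame: x ahead of the robot, y to its left, z up, the work surface at z = 0. Lengths are in m, angles in degrees, forces in N, time in s.
With the tool pointing down it reaches from about 0.35 to 0.875 m from the base axis. Payload 4.2 kg.
Tool frame: the origin (TCP) lies at the very end of the fingers, on their centre line; the grasp point (between the pads) lies 19 mm behind it; z points along the fingers, y is the line along which they close (so a half turn about z gives the same grasp; the last joint's range is limited). The gripper opens to 87 mm and grips with 3 to 60 N. Pads are 19 mm wide; open, the fingers measure 117 mm over their backs; the gripper's body (75 mm by 190 mm) begins 51 mm behind the grasp point.
Start: joints at [85.233, 22.042, 0.453, 0, -68.411, -14.817], TCP at [0.209, 0.589, 0.223] pointing down, gripper open.
Joint ranges: [-179.83, 179.83], [-69.29, 118.12], [-61.27, 80.66], [-181.25, 117.63], [-171.15, -9.14], [-177.46, 177.46]. Speed limits (degrees/s): [159.86, 159.86, 180, 180, 180, 180].

## Interface

Orientations are given as a 3x3 rotation matrix whose columns are the frame's x, y, z axes.
In Python, from station import r gives the robot as it stands.
- The arm moves only by the tool jog_arm, never from a script. Its argument "plan" is text: rows parted by semicolons, each of 7 numbers parted by spaces: the shift along the tool's x, y, z normalised to -1 to 1, where 1 is 0.025 m, then the turn, a rotation vector about the tool's x, y, z normalised to -1 to 1, where 1 is 8 degrees, then the closure, from -1 (fully open) to 1 (shut). A call has exactly 10 rows; each row shifts and turns the commanded pose from where the row before left it, along the tool's axes as they then stand; what a row does not reach is not made up. A row lasts 1/10 s, in which the tool goes at most 50 mm and 8.59 degrees, less where a joint would pass 70% of its speed; a pose out of reach is approached as far as the arm can. A call with a number of a shift or a turn outside -1 to 1 is refused whole. A call with a gripper value outside its range is refused whole. The fingers move at their own pace and stop on an object; the grip force is fixed at half the most. Time passes only in rows, so rows that do not move let the fingers close, or fill a call up. It gives the time, the measured TCP pose, the force, the opening and the grip force at its end, in the units of the state.
- r.sense(): the state, without advancing time (a new reading comes with each control period).
- r.capture(name): name is "side" or "top"; returns (picture, depth): 480x640x3 uint8, red, green, blue; 480x640 float32, m along the optical axis (not along the pixel's ray), 0 where there is no reading.
- r.get_calibration(name): a dict with "mtx" (3x3 intrinsics, pixels), "distortion" ([k1, k2, p1, p2, k3] as OpenCV has them; the pictures are not rectified), "extrinsics" (4x4, takes a point from camera to world coordinates). Camera axes: x right, y up, looking along -z (the intrinsics and any distortion apply to the point x, -y, -z); pixel columns grow to the right and rows downward; lengths in m; the calibration is good to about 2 mm. A picture is of the moment at which its call begins. get_calibration takes no time and is no camera call.
- r.finish_job(): hands the job in; it is judged then, once.
The state is a dict: "time_s": time; "joints": joint angles; "joint_velocities": joint speeds; "effort": joint torques, N m; "tcp_pos": TCP position; "ee_rot": TCP orientation; "wrist_force": force on the tool from outside, world axes, zero at the start; "moment": the same for the moment, N m; "gripper_width": opening from 0.0 (shut) to 1.0 (fully open); "gripper_force": force on a finger pad.
Only numpy, scipy, OpenCV 4.12 (cv2) and the standard library are available. Lean on these libraries where they do the work, as an engineer would, in place of code of your own. Each camera call takes 0.05 s, during which the arm holds its last target. There are 200 camera calls.

## Task

Pull the yellow tab of the test stand out to its stop so that the two white support bars stand far enough apart, then lay the orange-topped module, orange cover up, across both bars with its lower block hanging between them, centred and square on the stand. Lower it gently, do not drop it, let go, and leave the slide out at its stop. Leave the blue-topped module and the wrench where they are.

Things in the scene. Friction and masses are not known exactly. Their poses are not given: they have to be found in the camera images.
- stand: Fixed stand, dark base 220 x 90 x 12 mm. Origin at bench height, midway between the two bars when the slide is out. x: the direction in which the tab is pulled; z up. Two white bars, each 10 mm wide (x), 70 mm long (y), tops at z = 95 mm, on 36 mm wide webs: the fixed one at x = -70 mm, the moving one at x = 5 mm + slide value (+70 mm when out). Between them nothing is above 44 mm.
- slide (a joint): Travel of the slide (moving bar and yellow tab together) along the stand's +x, in m: 0 pushed in, 0.065 at its stop; starts at 0 to 0.015. A return spring (1 to 2 N inwards) is outweighed by a friction brake (5 N), so it stays where it is left; pulling out takes 6 to 8 N.
- pull_tab (a point): Point on the yellow tab of the slide, on its centre line, 12 mm below its top. The tab is an upright plate 12 mm thick (stand's x), 44 mm wide (y), top 77 mm above the bench, on a steel slide whose top is 44 mm above the bench. It stands 70 mm farther out (+x) than the moving bar, with free air between them above 44 mm.
- rest (a point): Point on the stand midway between the two bars when the slide is out, at the level of their tops (95 mm above the bench). Axes as stand. The seated module's origin lies 20 mm below this point.
- module: Loose orange-covered module, 0.5 to 0.75 kg. Plate 180 mm long (its x), 60 mm wide (y): aluminium 20 to 40 mm above its origin, orange cover 40 to 52 mm. Below it a centred orange block 108 x 54 mm, 20 mm high. Origin: centre of the block's underside; z up, out of the cover. It starts standing on its block on the bench, among other things. Either end may go to either bar.
- spare: Loose module of the same shape and size with blue cover and block; not to be used or moved. Origin as module.
- wrench: Loose steel wrench lying on the bench, about 180 mm long along its x; bystander.
Mind the look-alikes: they are no part of the job. Of the things shaped like the module, the orange one is meant.

How it is judged (in metres and radians):
On the way, in this order (a step that is already met when the one before it is completed fails the run):
1. the slide is pulled out to its stop (value of joint slide above 0.06 m), for 0.2 s.
2. the orange-topped module lies across both bars, block between them (x of module in the frame of rest between -0.013 and 0.013 m and y of module in the frame of rest between -0.015 and 0.015 m and z of module in the frame of rest between -0.0235 and -0.017 m and angle between the x axis of module and the x axis of stand, either way round below 0.15 rad and angle between module's own z axis and vertical below 0.04 rad and value of joint slide above 0.06 m), for 0.2 s.
At the end, for the whole second after the job is handed in: Slide out (0.060 m or more); module at rest, released, on both bars: orange up, level within 0.04 rad, origin 17 to 23.5 mm below rest, within 13 mm of the middle along the stand's x and 15 mm along its y, long axis along x within 0.15 rad (all of step 2 and contact force between module and stand above 2 N and contact force between module and the fingers below 0.2 N and linear speed of module below 0.02 m/s and angular speed of module below 0.1 rad/s); the robot touches nothing.
It fails at once if the blue-topped module or the wrench is moved more than 20 mm (distance of any of spare, wrench from where it was at the start of the episode above 0.02 m).
It fails at once if the module is dropped onto the bars (faster than 0.4 m/s within the last 15 mm) (horizontal distance between module and rest below 0.04 m and z of module in the frame of rest below -0.005 m and linear speed of module above 0.4 m/s).
It also fails if it takes over 59 s, if anything falls off the work surface, if the arm or the gripper's body presses on something with over 40 N, if the wrist force passes 120 N, or if a joint passes its speed limit or range.

## Working session

There is one attempt and no reset: what is moved stays moved. The work goes in short steps, Python scripts to look and compute and a tool call to move; the robot and the scene stay as the last step left them, time stands still between calls to the robot, and variables do not carry over. Pictures are saved under pics/ and viewed, at most 10 in all, crops included, and the job is handed in when it is done.

Besides the shell and the picture viewer there is one more tool, called after ">>>" as name(argument=value, ...) on one line, values as JSON. jog_arm: Moves the arm, as the interface text tells. Scaled input: -1 to 1 covers 0.025 m each way for a shift and 8 degrees each way for a turn. Its arguments: {"type":"object","properties":{"plan":{"type":"string"}},"required":["plan"]}

```bash
mkdir -p pics; ls; python3 - <<'E'
from station import r
import cv2,numpy as np
for n in("top","side"):
    p,d=r.capture(n); cv2.imwrite(f"pics/{n}0.png",p[:,:,::-1]); np.save(f"pics/{n}0.npy",d)
    c=r.get_calibration(n); print(n,np.round(c["mtx"],1).tolist(),c["distortion"],np.round(c["extrinsics"],3).tolist())
s=r.sense();print({k:np.round(v,3).tolist() for k,v in s.items()})
E
```

```text
pics
top [[568.3, 0.0, 313.3], [0.0, 568.3, 234.1], [0.0, 0.0, 1.0]] [-0.08476677  0.          0.          0.          0.        ] [[0.022, 0.998, -0.064, 0.4], [-1.0, 0.022, -0.013, -0.12], [-0.012, 0.064, 0.998, 1.444], [0.0, 0.0, 0.0, 1.0]]
side [[578.4, 0.0, 314.4], [0.0, 578.4, 245.0], [0.0, 0.0, 1.0]] [0.03361294 0.         0.         0.         0.        ] [[0.978, 0.134, -0.157, 0.33], [-0.207, 0.608, -0.767, -0.957], [-0.007, 0.783, 0.622, 0.795], [0.0, 0.0, 0.0, 1.0]]
{'time_s': 0.1, 'joints': [85.232, 22.085, 0.387, -0.027, -68.411, -14.817], 'joint_velocities': [0.077, 0.057, 0.229, -0.007, 0.076, 0.015], 'effort': [-0.0, -39.169, 18.793, 4.232, 0.013, -0.0], 'tcp_pos': [0.209, 0.588, 0.222], 'ee_rot': [[0.942, -0.335, -0.001], [-0.335, -0.942, -0.002], [0.0, 0.002, -1.0]], 'wrist_force': [-0.663, -0.929, 0.123], 'moment': [-0.009, 0.012, 0.037], 'gripper_force': 0.0, 'gripper_width': 0.994}
```

View pics/top0.png

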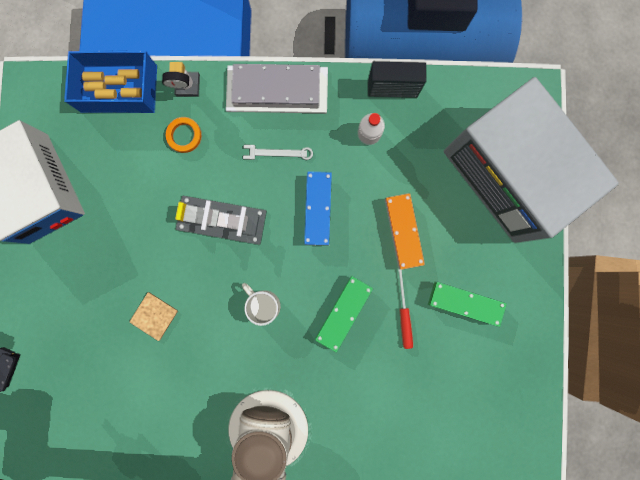

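View pics/side0.png

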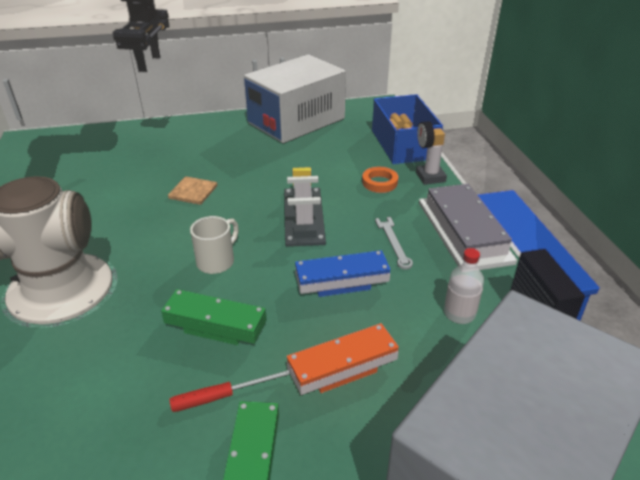

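The top view shows the orange-covered module at (405,231). The stand is at (220,220), with its yellow tab at (181,211) and bars at (207,215) and (241,220). The blue spare is at (318,208) and the wrench at (278,153). The side view shows the same layout, with the module at (343,358).

Things that could be mistaken for the module (top pixels): orange plate (405,231), blue plate (318,208), green plates (343,314) and (467,304), orange ring (183,135). By the description I choose the orange plate at (405,231).

```bash
cat > h.py <<'E'
import cv2,numpy as np
from station import r
def ray(n,uv,z):
    c=r.get_calibration(n);E=np.array(c["extrinsics"])
    p=cv2.undistortPoints(np.float64(uv).reshape(-1,1,2),np.array(c["mtx"]),np.array(c["distortion"]))[:,0]
    d=np.c_[p[:,0],-p[:,1],-np.ones(len(p))]@E[:3,:3].T
    o=E[:3,3]; return o+d*((z-o[2])/d[:,2])[:,None]
def blobs(n,im,lo,hi,box,z,amin=25):
    h=cv2.cvtColor(im,cv2.COLOR_RGB2HSV); m=cv2.inRange(h,np.array(lo),np.array(hi))
    k=np.zeros_like(m);x0,y0,x1,y1=box;k[y0:y1,x0:x1]=m[y0:y1,x0:x1]
    for c in cv2.findContours(k,cv2.RETR_EXTERNAL,cv2.CHAIN_APPROX_NONE)[0]:
        if cv2.contourArea(c)<amin: continue
        w=ray(n,c[:,0],z)[:,:2]; (cx,cy),s,a=cv2.minAreaRect(np.float32(w*1000))
        b=cv2.boxPoints(((cx,cy),s,a)); e=b[1]-b[0],b[2]-b[1]; L=max(e,key=np.linalg.norm)
        print(n,c[:,0].mean(0).round(),"ctr mm",round(cx,1),round(cy,1),"size",np.round(s,1),"long axis deg",round(np.degrees(np.arctan2(L[1],L[0]))%180,1))
E
python3 - <<'E'
from h import *
t=cv2.imread("pics/top0.png")[:,:,::-1].copy();s=cv2.imread("pics/side0.png")[:,:,::-1].copy()
O=((5,150,120),(17,255,255));Y=((22,150,120),(35,255,255));W=((0,0,200),(180,40,255));B=((100,150,80),(125,255,255))
for nm,c,bt,bs,z in(("orange",O,(370,180,440,280),(270,310,410,400),.052),("yellow",Y,(165,190,200,240),(280,160,325,185),.077),("white",W,(170,190,275,250),(270,165,335,215),.095),("blue",B,(295,160,345,255),(280,240,400,300),.052)):
    print(nm);blobs("top",t,*c,bt,z);blobs("side",s,*c,bs,z)
a=cv2.resize(t[180:260,160:280],None,fx=5,fy=5,interpolation=2);b=cv2.resize(t[180:300,365:445],None,fx=3.333,fy=3.333,interpolation=2)
a=cv2.resize(a,(600,400));cv2.imwrite("pics/crop0.png",np.hstack([a,cv2.resize(b,(200,400))])[:,:,::-1])
E
```

```text
orange
top [405. 231.] ctr mm 501.5 -326.3 size [178.7  60.3] long axis deg 12.1
side [348. 380.] ctr mm 500.2 -390.6 size [100.    6.1] long axis deg 12.1
side [340. 353.] ctr mm 505.1 -333.9 size [180.   64.3] long axis deg 12.1
yellow
top [180. 211.] ctr mm 536.4 222.8 size [18.4 43.6] long axis deg 170.8
side [301. 171.] ctr mm 539.6 208.7 size [22.7 36.2] long axis deg 167.4
white
top [223. 220.] ctr mm 516.0 114.8 size [23.7 31.1] long axis deg 170.6
top [241. 221.] ctr mm 513.9 75.1 size [18.9 68.9] long axis deg 171.4
top [191. 211.] ctr mm 536.6 191.7 size [22.9 19.8] long axis deg 81.8
top [205. 215.] ctr mm 526.4 157.4 size [10.4 68.7] long axis deg 172.5
blue
top [318. 208.] ctr mm 553.7 -111.3 size [ 60.7 179.9] long axis deg 179.1
side [344. 290.] ctr mm 545.3 -187.6 size [ 8.9 99.5] long axis deg 179.1
side [342. 266.] ctr mm 557.9 -119.0 size [ 65.8 179.2] long axis deg 179.3
```

View pics/crop0.png

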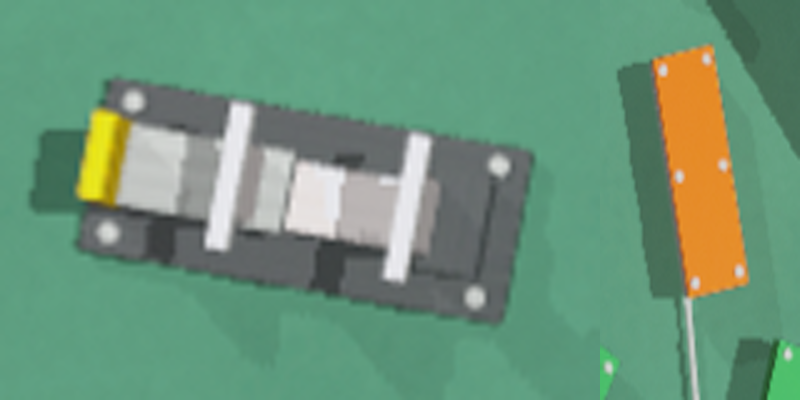

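The crop confirms both choices: the screwed orange cover is at top pixel (405,231), and the stand has its tab at (181,211) and bars at (207,215) and (241,221). Next I check bias and clearances with depth.

```bash
cat >> h.py <<'E'
def cloud(n,d):
    c=r.get_calibration(n);E=np.array(c["extrinsics"]);v,u=np.mgrid[:480,:640]
    p=cv2.undistortPoints(np.c_[u.ravel(),v.ravel()].astype(float).reshape(-1,1,2),np.array(c["mtx"]),np.array(c["distortion"]))[:,0]
    q=np.c_[p[:,0],-p[:,1],-np.ones(len(p))]*d.ravel()[:,None]
    return (q@E[:3,:3].T+E[:3,3]).reshape(480,640,3)
def go(p,deg_down=0):
    s=r.sense();R=np.array(s["ee_rot"]);print("t",round(s["time_s"],1),"pos",np.round(s["tcp_pos"],4),"yawY",round(np.degrees(np.arctan2(R[1,1],R[0,1])),2),"F",np.round(s["wrist_force"],1),"w",round(s["gripper_width"],3),"q",np.round(s["joints"],0))
    print("tool shift units",np.round(R.T@(np.array(p)-s["tcp_pos"])/.025,2))
E
python3 - <<'E'
from h import *
for n,px in(("top",dict(mod=(405,231),blue=(318,208),bar=(241,221),mbar=(206,215),base=(255,225),bench=(420,130),cup=(262,300))),("side",dict(mod=(343,353),blue=(342,268),bench=(250,280)))):
    C=cloud(n,np.load(f"pics/{n}0.npy"))
    for k,(u,v) in px.items(): print(n,k,np.round(np.nanmedian(C[v-2:v+3,u-2:u+3].reshape(-1,3),0),4))
    if n=="top":
        for nm,lo,hi in(("near module",(.4,-.48),(.62,-.2)),("path",(.4,-.25),(.65,.3))):
            m=((C[...,:2]>lo)&(C[...,:2]<hi)).all(-1);P=C[m];print(nm,"max z",P[:,2].max().round(3),P[P[:,2].argmax()].round(3))
go([.5365,.2267,.2])
E
```

```text
top mod [ 0.501  -0.3273  0.0517]
top blue [ 0.5533 -0.1123  0.0512]
top bar [0.5137 0.0708 0.0949]
top mbar [0.5264 0.1551 0.0935]
top base [0.5096 0.0444 0.0301]
top bench [ 0.768  -0.3716 -0.002 ]
top cup [0.3219 0.0244 0.0043]
near module max z 0.06 [ 0.449 -0.317  0.06 ]
path max z 0.102 [0.509 0.156 0.102]
side mod [ 0.5049 -0.3351  0.0511]
side blue [ 0.5564 -0.1236  0.0524]
side bench [ 0.3781 -0.0611 -0.0011]
t 0.1 pos [0.2093 0.5883 0.2216] yawY -109.6 F [-0.7 -0.9  0.1] w 0.994 q [ 85.  22.   0.  -0. -68. -15.]
tool shift units [17.18  9.24  0.88]
```

>>> jog_arm(plan="0.95 0.51 0 0 0 0 -1;0.95 0.51 0 0 0 0 -1;0.95 0.51 0 0 0 0 -1;0.95 0.51 0 0 0 0 -1;0.95 0.51 0 0 0 0 -1;0.95 0.51 0 0 0 0 -1;0.95 0.51 0 0 0 0 -1;0.95 0.51 0 0 0 0 -1;0.95 0.51 0 0 0 0 -1;0.95 0.51 0 0 0 0 -1")

```text
time_s: 1.1
tcp_pos: [0.3909, 0.388, 0.2221]
ee_rot: [[0.942, -0.335, -0.001], [-0.335, -0.942, -0.001], [-0.0, 0.001, -1.0]]
wrist_force: [0.3, -0.1, -0.3]
gripper_width: 0.996
gripper_force: 0.0
```

>>> jog_arm(plan="0.95 0.51 0 0 0 0 0;0.95 0.51 0 0 0 0 0;0.95 0.51 0 0 0 0 0;0.95 0.51 0 0 0 0 0;0.95 0.51 0 0 0 0 0;0.95 0.51 0 0 0 0 0;0.95 0.51 0 0 0 0 0;0.95 0.51 0 0 0 -0.5 0;0 0 0 0 0 -0.5 0;0 0 0 0 0 -0.5 0")

```text
time_s: 2.1
tcp_pos: [0.5355, 0.2283, 0.2218]
ee_rot: [[0.991, -0.131, -0.001], [-0.131, -0.991, -0.001], [-0.001, 0.001, -1.0]]
wrist_force: [0.5, -1.1, -0.4]
gripper_width: 0.495
gripper_force: 0.0
```

```bash
python3 - <<'E'
from h import *
go([.5365,.2265,.051])
for n in("top","side"):
    p,d=r.capture(n); cv2.imwrite(f"pics/{n}1.png",p[:,:,::-1]); np.save(f"pics/{n}1.npy",d)
a=cv2.imread("pics/top1.png")[120:320,80:340];b=cv2.imread("pics/side1.png")[80:280,200:400]
cv2.imwrite("pics/c1.png",np.hstack([cv2.resize(a,(450,346)),cv2.resize(b,(346,346))]))
E
```

```text
t 2.1 pos [0.5355 0.2283 0.2218] yawY -97.53 F [ 0.5 -1.1 -0.4] w 0.495 q [ 39.  18.  -6.  -0. -66.  43.]
tool shift units [0.06 0.06 6.83]
```

View pics/c1.png

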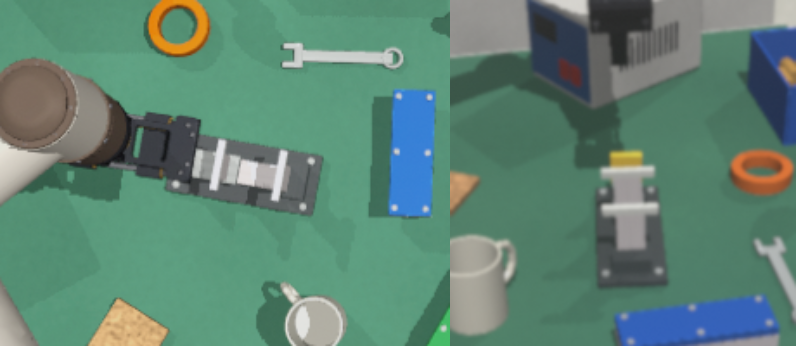

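The view shows the gripper in line above the tab, half open, with the bars clear to its right. I go down and close on the tab.

>>> jog_arm(plan="0 0 0.9 0 0 0 0;0 0 0.9 0 0 0 0;0 0 0.9 0 0 0 0;0 0 0.9 0 0 0 0;0 0 0.9 0 0 0 0;0 0 0.8 0 0 0 0;0 0 0.8 0 0 0 0;0 0 0.7 0 0 0 0;0 0 0 0 0 0 0;0 0 0 0 0 0 0")

```text
time_s: 3.2
tcp_pos: [0.5354, 0.2295, 0.0526]
ee_rot: [[0.991, -0.132, -0.0], [-0.132, -0.991, -0.001], [-0.0, 0.001, -1.0]]
wrist_force: [0.7, 0.5, -0.1]
gripper_width: 0.501
gripper_force: 0.0
```

>>> jog_arm(plan="0 0 0 0 0 0 0.3;0 0 0 0 0 0 0.5;0 0 0 0 0 0 1;0 0 0 0 0 0 1;0 0 0 0 0 0 1;0 0 0 0 0 0 1;0 0 0 0 0 0 1;0 0 0 0 0 0 1;0 0 0 0 0 0 1;0 0 0 0 0 0 1")

```text
time_s: 4.2
tcp_pos: [0.5353, 0.2279, 0.0531]
ee_rot: [[0.991, -0.133, -0.001], [-0.133, -0.991, -0.002], [-0.0, 0.002, -1.0]]
wrist_force: [-0.0, -5.5, 3.1]
gripper_width: 0.135
gripper_force: 29.9
```

>>> jog_arm(plan="0 -0.1 0 0 0 0 1;0 -0.2 0 0 0 0 1;0 -0.25 0 0 0 0 1;0 -0.25 0 0 0 0 1;0 -0.25 0 0 0 0 1;0 -0.25 0 0 0 0 1;0 -0.25 0 0 0 0 1;0 -0.25 0 0 0 0 1;0 -0.2 0 0 0 0 1;0 0 0 0 0 0 1")

```text
time_s: 5.2
tcp_pos: [0.543, 0.2777, 0.0531]
ee_rot: [[0.991, -0.133, 0.001], [-0.133, -0.991, -0.002], [0.001, 0.001, -1.0]]
wrist_force: [3.0, -5.9, 1.8]
gripper_width: 0.133
gripper_force: 29.9
```

>>> jog_arm(plan="0 -0.1 0 0 0 0 1;0 -0.08 0 0 0 0 1;0 -0.08 0 0 0 0 1;0 -0.06 0 0 0 0 1;0 0 0 0 0 0 1;0 0 0 0 0 0 1;0 0 0 0 0 0 1;0 0 0 0 0 0 1;0 0 0 0 0 0 1;0 0 0 0 0 0 1")

```text
time_s: 6.2
tcp_pos: [0.5429, 0.2784, 0.053]
ee_rot: [[0.991, -0.135, -0.005], [-0.135, -0.991, -0.012], [-0.003, 0.013, -1.0]]
wrist_force: [6.8, -22.8, 6.5]
gripper_width: 0.134
gripper_force: 30.0
```

The force jumps to 23 N after 51 mm of travel, so the slide is at its stop. I back off the preload, open and rise.

>>> jog_arm(plan="0 0.25 0 0 0 0 1;0 0 0 0 0 0 0;0 0 0 0 0 0 0;0 0 0 0 0 0 0;0 0 0 0 0 0 0;0 0 -0.6 0 0 0 0;0 0 -1 0 0 0 -1;0 0 -1 0 0 0 -1;0 0 -1 0 0 0 -1;0 0 -1 0 0 0 -1")

```text
time_s: 7.2
tcp_pos: [0.5418, 0.2813, 0.1684]
ee_rot: [[0.991, -0.131, -0.0], [-0.131, -0.991, 0.0], [-0.0, -0.0, -1.0]]
wrist_force: [1.5, 0.4, 0.3]
gripper_width: 0.774
gripper_force: 0.0
```

```bash
python3 - <<'E'
from h import *
go([.5015,-.3265,.2])
E
```

```text
t 7.2 pos [0.5418 0.2813 0.1684] yawY -97.52 F [1.5 0.4 0.3] w 0.774 q [ 43.  23.  -6.  -0. -61.  40.]
tool shift units [ 1.59 24.31 -1.27]
```

>>> jog_arm(plan="0.06 0.97 -0.4 0 0 0 -1;0.06 0.97 -0.4 0 0 0 -1;0.06 0.97 -0.4 0 0 0 -1;0.06 0.97 0 0 0 0 -1;0.06 0.97 0 0 0 0 -1;0.06 0.97 0 0 0 0 -1;0.06 0.97 0 0 0 0 -1;0.06 0.97 0 0 0 0 -1;0.06 0.97 0 0 0 0 -1;0.06 0.97 0 0 0 0 -1")

```text
time_s: 8.2
tcp_pos: [0.5241, 0.0371, 0.1971]
ee_rot: [[0.991, -0.132, -0.001], [-0.132, -0.991, 0.0], [-0.001, 0.0, -1.0]]
wrist_force: [0.3, -0.3, 0.4]
gripper_width: 1.0
gripper_force: 0.0
```

>>> jog_arm(plan="0.06 0.97 0 0 0 0 -1;0.06 0.97 0 0 0 0 -1;0.06 0.97 0 0 0 0 -1;0.06 0.97 0 0 0 0 -1;0.06 0.97 0 0 0 0 -1;0.06 0.97 0 0 0 0 -1;0.06 0.97 0 0 0 0 -1;0.06 0.97 0 0 0 0 -1;0.06 0.97 0 0 0 0 -1;0.06 0.97 0 0 0 0 -1")

```text
time_s: 9.2
tcp_pos: [0.5069, -0.205, 0.197]
ee_rot: [[0.991, -0.132, -0.001], [-0.132, -0.991, 0.001], [-0.001, -0.0, -1.0]]
wrist_force: [0.4, 0.6, -0.1]
gripper_width: 1.001
gripper_force: 0.0
```

>>> jog_arm(plan="0.06 0.97 0 0 0 0 -1;0.06 0.97 0 0 0 0 -1;0.06 0.97 0 0 0 0 -1;0.06 0.97 0 0 0 0 -1;0.06 0.97 0 0 0 0 -1;0 0 0 0 0 -0.8 -1;0 0 0 0 0 -0.8 -1;0 0 0 0 0 -0.85 -1;0 0 0 0 0 0 -1;0 0 0 0 0 0 -1")

```text
time_s: 10.2
tcp_pos: [0.4989, -0.3251, 0.1972]
ee_rot: [[0.979, 0.206, -0.001], [0.206, -0.979, 0.0], [-0.001, -0.001, -1.0]]
wrist_force: [-0.4, 0.3, 0.1]
gripper_width: 0.995
gripper_force: 0.0
```

```bash
python3 - <<'E'
from h import *
go([.5015,-.3265,.017])
p,d=r.capture("top"); cv2.imwrite("pics/top2.png",p[:,:,::-1]); np.save("pics/top2.npy",d)
C=cloud("top",d)
# bars: depth-based
m=((C[...,2]>.085)&(C[...,2]<.115)&(C[...,0]>.44)&(C[...,0]<.62)&(C[...,1]>0)&(C[...,1]<.3)).astype(np.uint8)
for c in cv2.findContours(m,0,1)[0]:
    if cv2.contourArea(c)>15: print(cv2.minAreaRect(np.float32(ray("top",c[:,0],.095)[:,:2]*1000)))
print("white");blobs("top",p,(0,0,215),(180,30,255),(150,185,280,255),.095)
print("yellow");blobs("top",p,(22,150,120),(35,255,255),(140,180,200,240),.077)
print("base");blobs("top",p,(0,0,0),(180,255,95),(150,180,280,255),.012,100)
print("orange");blobs("top",p,(5,150,120),(17,255,255),(370,180,440,280),.052)
cv2.imwrite("pics/c2.png",np.hstack([cv2.resize(p[180:260,140:260],(450,300),interpolation=2),cv2.resize(p[150:300,340:490],(300,300),interpolation=2)])[:,:,::-1])
E
```

```text
t 10.2 pos [ 0.4989 -0.3251  0.1972] yawY -78.12 F [-0.4  0.3  0.1] w 0.995 q [-18.  20.  -6.  -0. -64. 119.]
tool shift units [0.1  0.08 7.21]
((512.1924438476562, 70.03348541259766), (11.380509376525879, 70.0081787109375), 81.1271743774414)
((533.8817749023438, 208.59439086914062), (13.238029479980469, 70.40052795410156), 81.3259048461914)
white
top [184. 211.] ctr mm 534.8 209.7 size [ 7.9 68.1] long axis deg 171.8
yellow
top [160. 208.] ctr mm 544.1 274.3 size [19.5 44.8] long axis deg 173.5
base
top [227. 233.] ctr mm 498.9 119.8 size [114.4 266.2] long axis deg 93.2
top [218. 206.] ctr mm 557.6 142.9 size [117.4  26.1] long axis deg 81.7
orange
top [410. 256.] ctr mm 441.1 -339.5 size [54.8 60. ] long axis deg 101.7
```

View pics/c2.png

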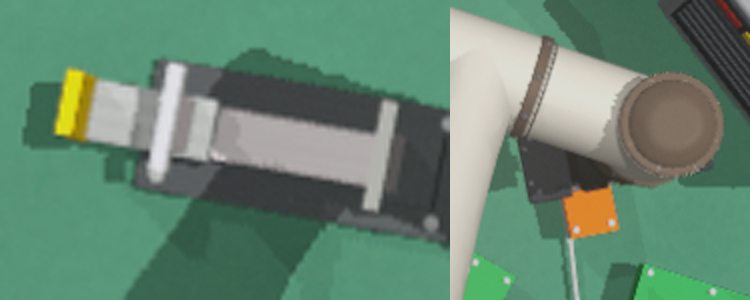

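The slide is out: the bars are 140.7 mm apart and the tab is clear to the left. The gripper is above the orange module. I go down and grasp it.

>>> jog_arm(plan="0.1 0.08 0.9 0 0 0 -1;0 0 0.9 0 0 0 -1;0 0 0.9 0 0 0 -1;0 0 0.9 0 0 0 -1;0 0 0.9 0 0 0 -1;0 0 0.8 0 0 0 -1;0 0 0.7 0 0 0 -1;0 0 0.6 0 0 0 -1;0 0 0.6 0 0 0 -1;0 0 0 0 0 0 -1")

```text
time_s: 11.25
tcp_pos: [0.5005, -0.326, 0.0154]
ee_rot: [[0.978, 0.207, -0.005], [0.207, -0.978, 0.002], [-0.004, -0.003, -1.0]]
wrist_force: [-1.1, 0.1, 0.0]
gripper_width: 1.0
gripper_force: 0.0
```

>>> jog_arm(plan="0 0 0 0 0 0 -1;0 0 0 0 0 0 -0.4;0 0 0 0 0 0 0;0 0 0 0 0 0 1;0 0 0 0 0 0 1;0 0 0 0 0 0 1;0 0 0 0 0 0 1;0 0 0 0 0 0 1;0 0 0 0 0 0 1;0 0 0 0 0 0 1")

```text
time_s: 12.25
tcp_pos: [0.5028, -0.3273, 0.0181]
ee_rot: [[0.978, 0.208, 0.001], [0.208, -0.978, -0.001], [0.001, 0.001, -1.0]]
wrist_force: [0.3, -4.2, 3.9]
gripper_width: 0.688
gripper_force: 30.0
```

>>> jog_arm(plan="0 0 -0.3 0 0 0 1;0 0 -0.6 0 0 0 1;0 0 -0.9 0 0 0 1;0 0 -1 0 0 0 1;0 0 -1 0 0 0 1;0 0 -1 0 0 0 1;0 0 -1 0 0 0 1;0 0 -1 0 0 0 1;0 0 -0.6 0 0 0 1;0 0 0 0 0 0 1")

```text
time_s: 13.25
tcp_pos: [0.5019, -0.3256, 0.2029]
ee_rot: [[0.978, 0.208, 0.0], [0.208, -0.978, 0.002], [0.001, -0.002, -1.0]]
wrist_force: [1.0, -0.2, -6.4]
gripper_width: 0.689
gripper_force: 30.0
```

```bash
python3 - <<'E'
from h import *
go([.5235,.1405,.2])
E
```

```text
t 13.2 pos [ 0.5019 -0.3256  0.2029] yawY -77.99 F [ 1.  -0.2 -6.4] w 0.689 q [-18.  20.  -5.  -0. -65. 120.]
tool shift units [  4.73 -18.06   0.14]
```

>>> jog_arm(plan="0.13 -0.5 0 0 0 0 1;0.26 -1 0 0 0 0 1;0.26 -1 0 0 0 0 1;0.26 -1 0 0 0 0 1;0.26 -1 0 0 0 0 1;0.26 -1 0 0 0 0 1;0.26 -1 0 0 0 0 1;0.26 -1 0 0 0 0 1;0.26 -1 0 0 0 0 1;0.26 -1 0 0 0 0 1")

```text
time_s: 14.25
tcp_pos: [0.5106, -0.0796, 0.1998]
ee_rot: [[0.978, 0.208, -0.006], [0.208, -0.978, 0.001], [-0.006, -0.002, -1.0]]
wrist_force: [1.8, 0.5, -6.5]
gripper_width: 0.685
gripper_force: 30.0
```

>>> jog_arm(plan="0.26 -1 0 0 0 0 1;0.26 -1 0 0 0 0 1;0.26 -1 0 0 0 0 1;0.26 -1 0 0 0 0 1;0.26 -1 0 0 0 0 1;0.26 -1 0 0 0 0 1;0.26 -1 0 0 0 0 1;0.26 -1 0 0 0 0 1;0.13 -0.5 0 0 0 0 1;0 0 0 0 0 0 1")

```text
time_s: 15.25
tcp_pos: [0.5213, 0.1392, 0.2004]
ee_rot: [[0.978, 0.21, -0.004], [0.21, -0.978, -0.001], [-0.004, 0.0, -1.0]]
wrist_force: [0.0, -0.4, -7.0]
gripper_width: 0.687
gripper_force: 30.0
```

>>> jog_arm(plan="0 0 0 0 0 -0.6 1;0 0 0 0 0 -0.9 1;0 0 0 0 0 -0.95 1;0 0 0 0 0 -0.95 1;0 0 0 0 0 -0.95 1;0 0 0 0 0 -0.95 1;0 0 0 0 0 -0.95 1;0 0 0 0 0 -0.95 1;0 0 0 0 0 -0.9 1;0 0 0 0 0 -0.56 1")

```text
time_s: 16.25
tcp_pos: [0.5214, 0.1366, 0.2012]
ee_rot: [[0.149, 0.989, -0.004], [0.989, -0.149, -0.001], [-0.002, -0.003, -1.0]]
wrist_force: [0.1, 0.3, -6.8]
gripper_width: 0.69
gripper_force: 30.0
```

>>> jog_arm(plan="0 0 0 0 0 0 1;0 0 0 0 0 0 1;0 0 0 0 0 0 1;0 0 0 0 0 0 1;0 0 0 0 0 0 1;0 0 0 0 0 0 1;0 0 0 0 0 0 1;0 0 0 0 0 0 1;0 0 0 0 0 0 1;0 0 0 0 0 0 1")

```text
time_s: 17.25
tcp_pos: [0.5229, 0.1378, 0.2026]
ee_rot: [[0.151, 0.988, -0.0], [0.988, -0.151, -0.0], [-0.0, -0.0, -1.0]]
wrist_force: [0.0, -0.0, -7.8]
gripper_width: 0.688
gripper_force: 30.0
```

```bash
python3 - <<'E'
from h import *
go([.5235,.1405,.1])
p,d=r.capture("top");q,e=r.capture("side")
z=r.sense()["tcp_pos"][2]-.018+.052
blobs("top",p,(5,150,100),(17,255,255),(130,170,320,270),z);blobs("side",q,(5,150,100),(17,255,255),(230,80,380,200),z)
cv2.imwrite("pics/c3.png",np.hstack([cv2.resize(p[150:300,140:320],(450,375)),cv2.resize(q[60:270,215:390],(312,375))])[:,:,::-1])
E
```

```text
t 17.2 pos [0.5229 0.1378 0.2026] yawY -8.7 F [ 0.  -0.  -7.8] w 0.688 q [ 32.  15. -13.  -0. -62. 139.]
tool shift units [0.11 0.01 4.1 ]
top [226. 216.] ctr mm 511.0 84.1 size [66.4 59.9] long axis deg 81.3
top [206. 212.] ctr mm 518.4 127.1 size [ 4.5 59.4] long axis deg 171.7
side [372. 179.] ctr mm 611.5 -101.3 size [81.9 29.2] long axis deg 73.1
side [300. 131.] ctr mm 521.8 115.9 size [167.4  61.4] long axis deg 80.3
```

View pics/c3.png

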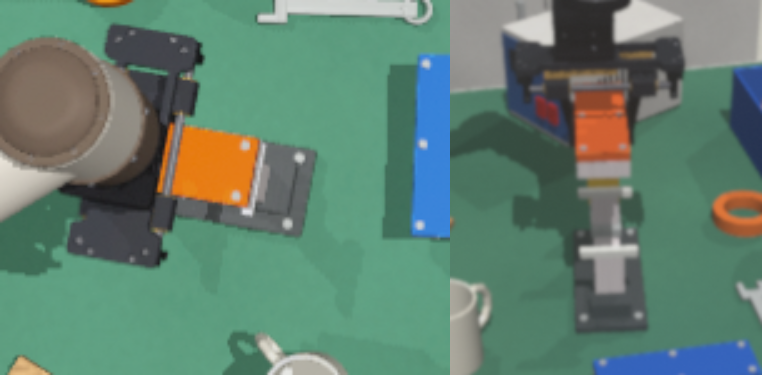

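The views show the module held level, square over the stand and centred along it, with a cross offset of about 3 mm. I trim it and lower.

>>> jog_arm(plan="0.05 0.07 0.2 0 0 0 1;0 0 0.4 0 0 0 1;0 0 0.5 0 0 0 1;0 0 0.5 0 0 0 1;0 0 0.5 0 0 0 1;0 0 0.5 0 0 0 1;0 0 0.5 0 0 0 1;0 0 0.3 0 0 0 1;0 0 0.2 0 0 0 1;0 0 0 0 0 0 1")

```text
time_s: 18.35
tcp_pos: [0.5246, 0.1386, 0.1118]
ee_rot: [[0.151, 0.988, -0.001], [0.988, -0.151, -0.001], [-0.001, -0.001, -1.0]]
wrist_force: [-0.0, -0.1, -6.8]
gripper_width: 0.684
gripper_force: 30.0
```

>>> jog_arm(plan="0 0 0.1 0 0 0 1;0 0 0.1 0 0 0 1;0 0 0.1 0 0 0 1;0 0 0.1 0 0 0 1;0 0 0.1 0 0 0 1;0 0 0.08 0 0 0 1;0 0 0.05 0 0 0 1;0 0 0.05 0 0 0 1;0 0 0 0 0 0 1;0 0 0 0 0 0 1")

```text
time_s: 19.35
tcp_pos: [0.5249, 0.1388, 0.0956]
ee_rot: [[0.151, 0.988, 0.0], [0.988, -0.151, 0.0], [0.0, 0.0, -1.0]]
wrist_force: [0.3, -0.5, -6.9]
gripper_width: 0.685
gripper_force: 30.0
```

>>> jog_arm(plan="0 0 0.03 0 0 0 1;0 0 0.03 0 0 0 1;0 0 0.03 0 0 0 1;0 0 0.02 0 0 0 1;0 0 0.02 0 0 0 1;0 0 0 0 0 0 1;0 0 0 0 0 0 1;0 0 0 0 0 0 1;0 0 0 0 0 0 1;0 0 0 0 0 0 1")

```text
time_s: 20.35
tcp_pos: [0.5248, 0.1388, 0.0931]
ee_rot: [[0.151, 0.989, 0.0], [0.989, -0.151, -0.0], [0.0, 0.0, -1.0]]
wrist_force: [-5.1, -0.1, 5.1]
gripper_width: 0.689
gripper_force: 30.0
```

The wrist force went from −6.9 N to +5.1 N, so the module is resting on the bars. I release and rise.

>>> jog_arm(plan="0 0 0 0 0 0 0.2;0 0 0 0 0 0 0;0 0 0 0 0 0 -0.4;0 0 0 0 0 0 -1;0 0 0 0 0 0 -1;0 0 0 0 0 0 -1;0 0 -0.3 0 0 0 -1;0 0 -0.6 0 0 0 -1;0 0 -1 0 0 0 -1;0 0 -1 0 0 0 -1")

```text
time_s: 21.35
tcp_pos: [0.525, 0.1387, 0.1659]
ee_rot: [[0.151, 0.989, 0.0], [0.989, -0.151, -0.0], [-0.0, 0.0, -1.0]]
wrist_force: [-0.3, 0.4, 0.5]
gripper_width: 0.998
gripper_force: 0.0
```

>>> jog_arm(plan="0 0 -1 0 0 0 -1;0 0 -1 0 0 0 -1;0 0 -1 0 0 0 -1;-1 0 0 0 0 0 -1;-1 0 0 0 0 0 -1;-1 -1 0 0 0 0 -1;-1 -1 0 0 0 0 -1;-1 -1 0 0 0 0 -1;-1 -1 0 0 0 0 -1;-1 -1 0 0 0 0 -1")

```text
time_s: 22.35
tcp_pos: [0.3738, -0.0161, 0.2404]
ee_rot: [[0.151, 0.989, 0.001], [0.989, -0.151, 0.0], [0.0, 0.001, -1.0]]
wrist_force: [0.0, -0.7, 0.5]
gripper_width: 0.999
gripper_force: 0.0
```

>>> jog_arm(plan="-1 0 0 0 0 0 -1;-1 0 0 0 0 0 -1;-1 0 0 0 0 0 -1;-1 0 0 0 0 0 -1;0 0 0 0 0 0 -1;0 0 0 0 0 0 -1;0 0 0 0 0 0 -1;0 0 0 0 0 0 -1;0 0 0 0 0 0 -1;0 0 0 0 0 0 -1")

```text
time_s: 23.35
tcp_pos: [0.3598, -0.1137, 0.2398]
ee_rot: [[0.15, 0.989, 0.0], [0.989, -0.15, 0.0], [0.0, 0.0, -1.0]]
wrist_force: [-0.5, 0.1, -0.0]
gripper_width: 1.0
gripper_force: 0.0
```

```bash
python3 - <<'E'
from h import *
go([.5235,.1405,.1])
p,d=r.capture("top");q,e=r.capture("side")
C=cloud("top",d)
blobs("top",p,(5,150,100),(17,255,255),(140,170,290,270),.127)
h=cv2.cvtColor(p,cv2.COLOR_RGB2HSV);m=cv2.inRange(h,np.array((5,150,100)),np.array((17,255,255)))>0;m[:170]=0;m[270:]=0;m[:,290:]=0;m[:,:140]=0
P=C[m];P=P[abs(P[:,2]-.127)<.02];A=np.c_[P[:,:2]-[.5235,.14],np.ones(len(P))];print("plane slopes, z",np.linalg.lstsq(A,P[:,2],rcond=None)[0])
print("yellow");blobs("top",p,(22,150,120),(35,255,255),(140,180,200,240),.077)
print("blue");blobs("top",p,(100,150,80),(125,255,255),(295,160,345,255),.052)
cv2.imwrite("pics/c4.png",np.hstack([cv2.resize(p[150:300,140:320],(450,375)),cv2.resize(q[60:270,215:390],(312,375))])[:,:,::-1])
E
```

```text
t 23.4 pos [ 0.3598 -0.1137  0.2398] yawY -8.65 F [-0.5  0.1 -0. ] w 1.0 q [  8.  -4. -29.  -0. -65. 164.]
tool shift units [11.04  4.94  5.59]
top [211. 216.] ctr mm 521.4 141.7 size [180.   60.5] long axis deg 81.4
plane slopes, z [ 0.00404477 -0.00268829  0.12692319]
yellow
top [159. 207.] ctr mm 544.1 274.5 size [19.  42.6] long axis deg 170.9
blue
top [317. 209.] ctr mm 554.2 -111.3 size [ 60.7 178.5] long axis deg 179.1
```

View pics/c4.png

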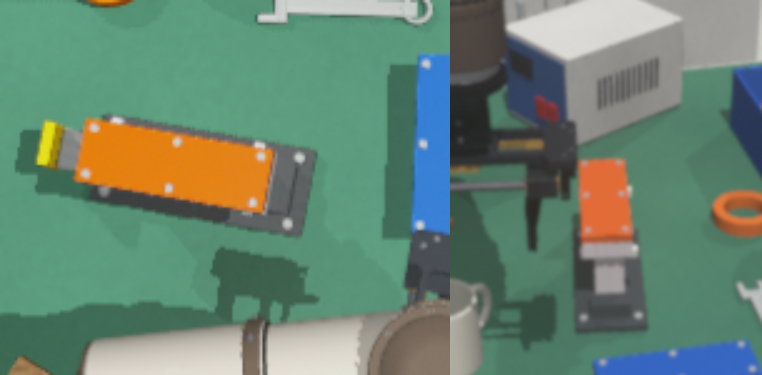

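The module lies level and square on both bars: its cover is at 126.9 mm (127 expected) and its centre is 2–3 mm from the rest point. The tab is still out, and the blue module and wrench are where they were. I hand the job in.

```bash
python3 -c "
from station import r
print(r.finish_job())"
```

```text
the job is handed in; nothing more can be done
None
```

I pulled the slide out to its stop, set the orange module down gently across both bars and let go. By camera it was level, square and within about 3 mm of centre when I handed the job in at about 23 s; no verdict came back.

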